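Pin the tube carrier and lift it level

ROBOT

A 6-joint arm with a two-finger parallel gripper is mounted at the origin on a cart in front of the work surface, level with it; the furniture and walls round the work are solid. World frame = base frame: x ahead of the robot, y to its left, z up, the work surface at z = 0. Lengths are in m, angles in rad, forces in N, time in s.
With the tool pointing down it reaches from about 0.325 to 0.85 m from the base axis. Payload 4.4 kg.
Tool frame: the origin (TCP) lies at the very end of the fingers, on their centre line; the grasp point (between the pads) lies 19 mm behind it (r.grip_depth is the distance from the TCP to the grasp point, in m); z points along the fingers, y is the line along which they close (so a half turn about z gives the same grasp; the last joint's range is limited). The gripper opens to 94 mm and grips with 3 to 60 N. Pads are 16 mm wide; open, the fingers measure 119 mm over their backs; the gripper's body (75 mm by 177 mm) begins 78 mm behind the grasp point.
Start: joints at [1.165, 0.207, 1.542, -0, 1.393, -0.15], TCP at [0.145, 0.556, 0.205] pointing down, gripper open.
Joint ranges: [-2.73, 2.73], [-0.86, 2.22], [0.23, 2.46], [-1.11, 4.25], [0.08, 2.63], [-2.82, 2.82]. Speed limits (rad/s): [2.79, 2.79, 3.14, 3.14, 3.14, 3.14].

INTERFACE

Orientations are given as a unit quaternion [w, x, y, z].
In Python, from plant import r, probe_bus, snapshot, sign_off gives the robot as it stands (r), with the cameras as plain functions, the job as plain functions and the readings (probe_bus).
- The arm moves only by the shell command python3 shift.py 'ROWS' [OPENING]. ROWS is rows parted by semicolons, their numbers by spaces, 1 to 8 of them, each of 6 numbers: dx, dy, dz in m, then a rotation vector rx, ry, rz in rad; each row shifts and turns the commanded pose from where the row before left it, along the tool's axes as they then stand; what a row does not reach is not made up. A row lasts 1/8 s, in which the tool goes at most 0.0625 m and 0.188 rad, less where a joint would pass 70% of its speed; a pose out of reach is approached as far as the arm can. OPENING is the finger opening in m, set as the command begins (- or left out keeps the last). The fingers move at their own pace and stop on an object; the grip force is fixed at half the most. Time passes only in rows, so rows that do not move let the fingers close. It prints the time, the measured TCP pose, the force, the opening and the grip force at its end.
- probe_bus.state(): the state, without advancing time (a new reading comes with each control period).
- snapshot(name): name is "scene" or "top" or "wrist"; returns a dict with "img" (480x640x3 uint8, red, green, blue), "fx", "fy", "cx", "cy" (pixels), "eye" and "rotation" of the camera in the world; the wrist camera has in their place "mount" (4x4, takes a point from camera to tool coordinates, whose origin is the TCP and whose axes are the flange's). Camera axes: x right, y down, z forward; pixel columns grow to the right and rows downward; lengths in m; the calibration is good to about 2 mm. A picture is of the moment at which its call begins: read the wrist's pose just before it. There is no depth.
- sign_off(): hands the job in; it is judged then, once.
The state is a dict: "time": time; "q": joint angles; "joint_velocities": joint speeds; "effort": joint torques, N m; "ee_pos": TCP position; "orientation": TCP orientation; "wrist_force": force on the tool from outside, world axes, zero at the start; "wrist_torque": the same for the moment, N m; "finger_gap": finger opening in m; "finger_force": force on a finger pad.
Only numpy, scipy, OpenCV 4.12 (cv2) and the standard library are available. Lean on these libraries where they do the work, as an engineer would, in place of code of your own. Each camera call takes 0.05 s, during which the arm holds its last target. There are 200 camera calls.

TASK

Lock the tube rack into its metal carrier: take the orange-headed lock pin from the white block and drop it down through the hole in the red tongue and the carrier's front plate below, until its collar rests on the tongue. Then take the carrier by the yellow middle of its black crossbar, lift it straight up about 10 cm off its dock, and finish while still holding it there in the gripper, still and level, for at least two seconds, with the pin and the tubes in place. Leave the reagent bottle beside the dock, the slide box and Petri dish where they are.

Things in the scene. Friction and masses are not known exactly. Their poses are not given: they have to be found in the camera images.
- carrier: Loose aluminium carrier, about 0.85 kg loaded, balanced below the crossbar's middle. Base plate 100 x 230 x 8 mm; end frames at y = +/-110 mm carry a black crossbar along y, 20 mm thick (x), 18 mm high, yellow in the middle. Origin centre of underside, z up, -x to the front plate. It stands on the dock, origin 20 mm above the worktop. Tube tops reach about 135 mm above the origin.
- lift_point (a point): Middle of the crossbar, on its axis: 165 mm above the carrier's origin (185 mm above the worktop while docked), 8 mm in front of it. Free for grasping from above, fingers closing along the carrier's x.
- lock_hole (a point): Hole centre at the top of the red tongue: 95 mm in front of the carrier's origin, 18 mm above it (38 mm above the worktop while docked). Tongue 44 mm wide, 8 mm thick; 2 mm below it the carrier's 60 mm wide, 8 mm thick front plate; both have a 14 mm hole, in line; 20 mm of free air below. Axes as the carrier's.
- insert (a joint): Slide of the orange tube rack with its red tongue in the carrier, in m: 0 = fully in, holes in line; grows as it comes out towards the front, at most 0.10. It moves against 1.5 N of friction and starts at 0.
- lock_pin: Loose pin, about 50 g, upright in the white block. Origin centre of its foot, z up. Steel shaft 10 mm in diameter, 28 mm long, tapered over the last 5 mm; collar 24 mm in diameter from 28 to 33 mm; round orange grip 18 mm in diameter from 33 to 65 mm above the foot. In place, its foot is 28 mm below the top of the tongue.
- pin_block: Fixed white block 60 x 60 x 32 mm with a 14 mm through hole in the middle, in which the pin is parked (its collar on the block's top, foot 4 mm above the worktop). Origin at the centre of the underside. It stands on the left or on the right of the dock.
- dock: Fixed grey plinth on which the carrier stands, 120 x 250 x 20 mm, with black guide tabs rising 15 mm above its top round the carrier's base plate (2 to 3 mm play). Origin at the underside, below the carrier's origin.
- tube_1: 50 ml centrifuge tube, 34 x 34 x 116 mm, with a blue cap, standing loose in the second from the +y end of the rack's five back holes; origin at the centre of its foot
- tube_2: 50 ml centrifuge tube, 34 x 34 x 116 mm, with an orange cap, standing loose in the second from the -y end of the rack's five back holes; origin at the centre of its foot
- tube_3: 50 ml centrifuge tube, 34 x 34 x 116 mm, with a blue cap, standing loose in the middle one of the rack's five back holes; origin at the centre of its foot
- bottle_b: Bystander: cream reagent bottle with an orange cap, 56 x 56 x 105 mm, origin at the centre of its underside; stands on the side of the dock where the pin block is not.
- slide_box: Bystander: light slide box, 37 x 97 x 33 mm, left of the dock; origin at the centre of its underside.
- petri: Bystander: brown Petri dish, 55 x 55 x 14 mm, right of the dock; origin at the centre of its underside.

How it is judged:
By the outcome, as a careful person would: the job done as asked, in the order asked, and still so for the second after the job is handed in, while the arm keeps its last pose, push and grip.
It also fails if it takes over 59 s, if anything falls off the work surface, if the arm or the gripper's body presses on something with over 40 N, if the wrist force passes 120 N, or if a joint passes its speed limit or range.

## Working session

There is one attempt and no reset: what is moved stays moved. The work goes in short steps, Python scripts to look and compute and a shell command to move; the robot and the scene stay as the last step left them, time stands still between calls to the robot, and variables do not carry over. Pictures are saved under pics/ and viewed, at most 10 in all, crops included, and the job is handed in when it is done.

```bash
ls; mkdir -p pics
python3 - <<'E'
from plant import r, probe_bus, snapshot, sign_off
import cv2,numpy as np
print(probe_bus.state())
for n in("scene","top"):
    s=snapshot(n); cv2.imwrite(f"pics/{n}0.png",s["img"][:,:,::-1]); print(n,{k:v for k,v in s.items() if k!="img"})
E
```

```text
pics
plant.py
shift.py
{'time': 0.0, 'q': array([ 1.16547337e+00,  2.07428219e-01,  1.54290870e+00, -3.16897740e-05,
        1.39350498e+00, -1.50500882e-01]), 'joint_velocities': array([-0.00036757, -0.00082425,  0.0014799 ,  0.00036754, -0.00034928,
       -0.00057837]), 'effort': array([ 2.15152671e-03, -3.70875263e+01, -2.81419855e+01,  6.99258107e-02,
        3.60859756e-02, -1.55628150e-04]), 'ee_pos': array([0.14464742, 0.55568871, 0.20430761]), 'orientation': array([-2.93543842e-04,  1.27063725e-01,  9.91893918e-01, -1.08575144e-03]), 'wrist_force': array([-0.52815543,  0.2522321 , -0.37260362]), 'wrist_torque': array([ 0.01910147, -0.00410624, -0.01283362]), 'finger_force': 0.0, 'finger_gap': 0.09427709610151622}
scene {'fx': 599.3790702667667, 'fy': 599.3790702667667, 'cx': 320.19623794259036, 'cy': 235.6992072307936, 'eye': array([-0.36460541, -0.46227436,  0.84921813]), 'rotation': array([-0.3907819 ,  0.76356784, -0.45219039,  0.24449439])}
top {'fx': 508.7494817366845, 'fy': 508.7494817366845, 'cx': 317.05059270816105, 'cy': 237.71145376899614, 'eye': array([0.36353372, 0.0221633 , 1.33610066]), 'rotation': array([ 0.0504579 , -0.70145473,  0.70764529, -0.06821587])}
```

View pics/scene0.png

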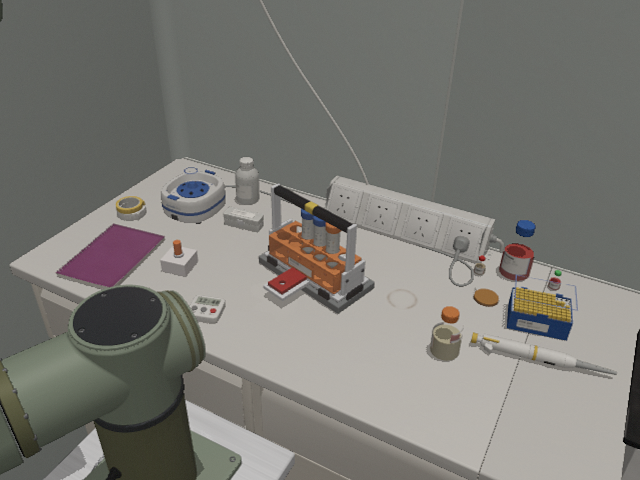

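View pics/top0.png

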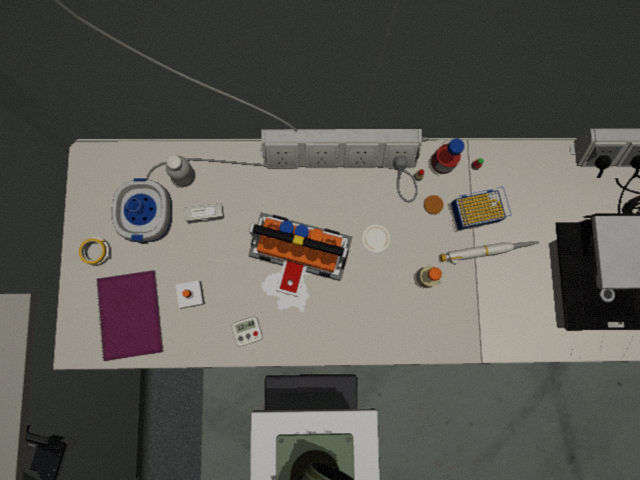

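The scene view shows the pin block at about (179,258) with the pin's head at (178,245). The crossbar's yellow middle is at (312,208) and the red tongue at (288,281). In the top view the pin is at (187,294), the yellow at (299,240) and the hole at about (290,283). I'll make enlarged crops next.

```bash
cat > h.py <<'E'
import numpy as np,cv2
from scipy.spatial.transform import Rotation as R
from plant import r, probe_bus, snapshot, sign_off
def rot(q): q=np.array(q); return R.from_quat([q[1],q[2],q[3],q[0]]).as_matrix() if q.ndim==1 else q
def cam(s,ee=None,q=None):
    if "mount" in s:
        M=np.array(s["mount"]); T=rot(q); return T@M[:3,:3], T@M[:3,3]+ee
    return rot(s["rotation"]),np.array(s["eye"])
def proj(s,C,p):
    Rm,e=C; c=Rm.T@(np.array(p)-e); return np.array([s["fx"]*c[0]/c[2]+s["cx"],s["fy"]*c[1]/c[2]+s["cy"]])
def ray(s,C,u):
    d=np.array([(u[0]-s["cx"])/s["fx"],(u[1]-s["cy"])/s["fy"],1.]); d=C[0]@d; return d/np.linalg.norm(d)
def atz(s,C,u,z):
    d=ray(s,C,u); return C[1]+d*(z-C[1][2])/d[2]
def tri(L):  # list of (s,C,u)
    A=np.zeros((3,3));b=np.zeros(3)
    for s,C,u in L:
        d=ray(s,C,u);P=np.eye(3)-np.outer(d,d);A+=P;b+=P@C[1]
    x=np.linalg.solve(A,b)
    return x,[np.round(proj(s,C,x)-u,1) for s,C,u in L]
E
python3 - <<'E'
from h import *
S=snapshot("scene");T=snapshot("top");
for s in(S,T): print(proj(s,cam(s),[0,0,0]),proj(s,cam(s),[.4,0,0]),proj(s,cam(s),[.145,.556,.2]))
for n,u,v in(("pin",(178,241),(187,294)),("yel",(312,207),(299,240)),("hole",(288,281),(290,283))):
    print(n,tri([(S,cam(S),u),(T,cam(T),v)]))
def crop(s,x,y,w,h,k): return cv2.resize(s["img"][y:y+h,x:x+w,::-1],None,fx=k,fy=k,interpolation=cv2.INTER_CUBIC)
a=crop(S,150,180,220,130,3.6);b=crop(T,160,200,200,125,3.6)
c=np.zeros((a.shape[0]//1,800,3),np.uint8)
# stack two crops at 2.4x? keep within 800x600: scene top, top-view bottom
a=crop(S,155,180,220,125,2.36*1.5);b=crop(T,165,205,200,125,3)
a=crop(S,155,185,230,120,2.4);b=crop(T,165,205,200,110,2.75)
o=np.zeros((a.shape[0]+b.shape[0],800,3),np.uint8);o[:a.shape[0],:a.shape[1]]=a;o[a.shape[0]:,:b.shape[1]]=b
print(o.shape,a.shape,b.shape);cv2.imwrite("pics/crop0.png",o)
E
```

```text
[156.86302691 481.68037815] [288.69056536 324.61296206] [-36.6145916  228.04235768]
[314.47639812 473.2557957 ] [312.94115393 309.77518485] [ 51.19300085 432.31459774]
pin (array([0.44067638, 0.3084855 , 0.07408527]), [array([-0.9, -0. ]), array([ 0.7, -0.5])])
yel (array([0.55338694, 0.03320213, 0.18778023]), [array([-0.2,  0. ]), array([ 0.1, -0.1])])
hole (array([0.47080043, 0.0518725 , 0.04227673]), [array([-3.6,  0.2]), array([ 2.5, -1.6])])
(590, 800, 3) (288, 552, 3) (302, 550, 3)
```

View pics/crop0.png

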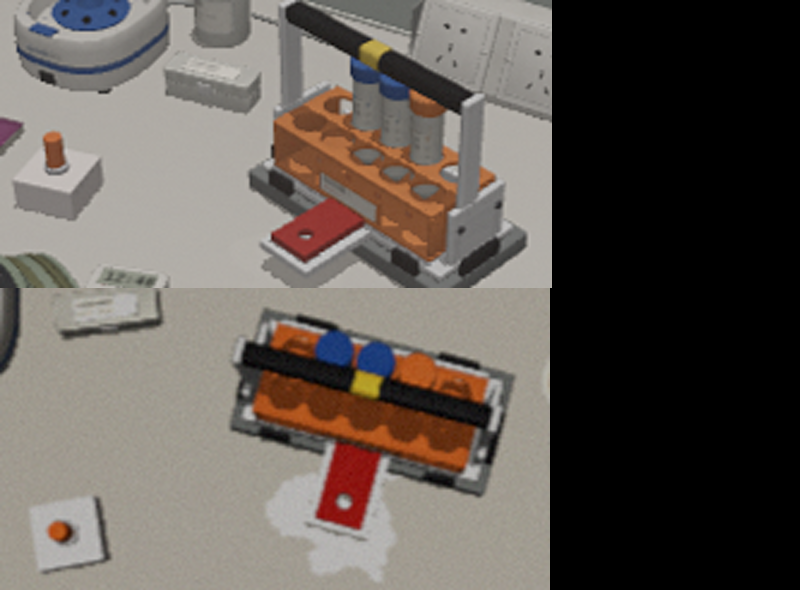

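The crops show, in scene pixels, the pin's head at (177.5,241.7), the hole at (282,282.5) and the yellow at (311.3,207). In top pixels the head is at (186.5,293.4), the hole at (290.1,282.5), the yellow at (298.5,239.5) and the bar ends at about (255,232) and (343,251).

Run:
```python
from h import *
S=snapshot("scene");T=snapshot("top");
for n,u,v in(("pintop",(177.5,241.7),(186.5,293.4)),("yel",(311.3,207.1),(298.5,239.5)),("hole",(282.1,282.5),(290.1,282.5))):
    x=tri([(S,cam(S),u),(T,cam(T),v)]);print(n,x)
C=cam(T)
a=atz(T,C,(165+247/2.75,205+(357-288)/2.75),.187);b=atz(T,C,(165+490/2.75,205+(412-288)/2.75),.187)
print(a,b,(a+b)/2,np.linalg.norm(a-b),np.degrees(np.arctan2(-(a-b)[0],(a-b)[1])))
y=atz(T,C,(298.5,239.5),.194);h=atz(T,C,(290.1,282.5),.038);print(y,h,atz(T,C,(186.5,293.4),.069),np.degrees(np.arctan2(*(y-h)[1::-1])))
# pin block yaw
P=[atz(T,C,(165+i/2.75,205+(j-288)/2.75),.032) for i,j in((30,507),(97,498),(104,560),(39,570))]
print(np.mean(P,0),[np.degrees(np.arctan2(*(P[k]-P[k-1])[1::-1])) for k in range(4)])
st=probe_bus.state();print(rot(st["orientation"]).round(3));w=snapshot("wrist");print(w["mount"],w["fx"],w["cx"],w["cy"])
```

```text
pintop (array([0.44210371, 0.31097972, 0.07038639]), [array([-0.7, -0. ]), array([ 0.5, -0.4])])
yel (array([0.55448415, 0.03481594, 0.18647135]), [array([ 0.1, -0. ]), array([-0.1,  0. ])])
hole (array([0.46886935, 0.05745244, 0.03765692]), [array([-0.4,  0. ]), array([ 0.3, -0.2])])
[0.57703027 0.13453052 0.187     ] [ 0.52927654 -0.06728604  0.187     ] [0.55315341 0.03362224 0.187     ] 0.20738933990250386 -13.312452365833728
[0.55333973 0.03456239 0.194     ] [0.46837214 0.05816685 0.038     ] [0.44127531 0.31253298 0.069     ] -15.525582396121598
[0.44114674 0.31323581 0.032     ] [np.float64(10.045306366792808), np.float64(-82.77964908076761), np.float64(-172.05615580945985), np.float64(98.20589435035919)]
[[-0.968  0.252 -0.   ]
 [ 0.252  0.968 -0.001]
 [ 0.    -0.001 -1.   ]]
[[-1.70405047e-04 -9.59598988e-01 -2.81371201e-01  8.34346593e-02]
 [ 9.99999976e-01 -2.02658138e-04  8.55293709e-05  1.01907270e-03]
 [-1.39096061e-04 -2.81371179e-01  9.59599000e-01 -1.79926631e-01]
 [ 0.00000000e+00  0.00000000e+00  0.00000000e+00  1.00000000e+00]] 352.16158875811317 316.18614714257393 240.29321363868218
```

```bash
python3 shift.py '-.044 -.02 .008 0 0 0;-.044 -.02 .008 0 0 0;-.044 -.02 .008 0 0 0;-.044 -.02 .008 0 0 0;-.044 -.02 .008 0 0 0;-.044 -.02 .008 0 0 0;-.044 -.02 .008 0 0 0;-.041 -.021 .008 0 0 0'
python3 - <<'E'
from h import *
st=probe_bus.state();w=snapshot("wrist");C=cam(w,st["ee_pos"],st["orientation"])
print(st["ee_pos"],proj(w,C,[.4417,.312,.069]))
np.save("w1.npy",np.c_[C[0],C[1]])
cv2.imwrite("pics/w1.png",cv2.resize(w["img"][:,:,::-1],(800,600)))
E
```

```text
time: 1.35
ee_pos: [0.4434, 0.3116, 0.1414]
orientation: [0.0, 0.127, 0.992, 0.0]
wrist_force: [-0.4, 0.2, 0.1]
finger_gap: 0.0936
finger_force: 0.0
[0.44344344 0.31159536 0.14140855] [314.68969073 250.00950608]
```

View pics/w1.png

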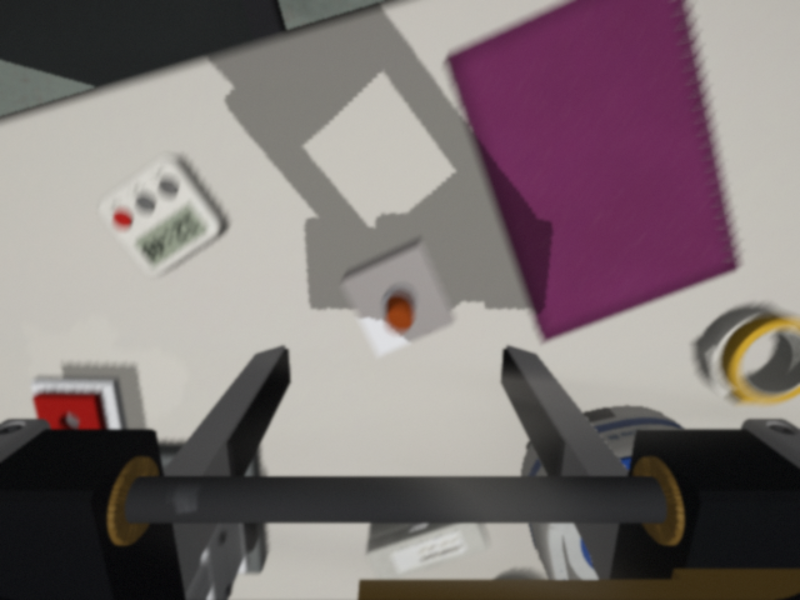

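The wrist view shows the pin's head, its top face at about (400,317), which is raw pixel (320,253.6). The block lies around (398,300), and nothing crowds the pin.

Run:
```python
from h import *
S=snapshot("scene");T=snapshot("top");w=snapshot("wrist");A=np.load("w1.npy");C=(A[:,:3],A[:,3])
print(atz(w,C,(320,253.6),.069))
print(tri([(S,cam(S),(177.5,241.7)),(T,cam(T),(186.5,293.4)),(w,C,(320,253.6)),(w,C,(320,253.6))]))
P=[atz(w,C,(i/1.25,j/1.25),.032) for i,j in((343,281),(418,238),(453,319),(377,356))];print(np.mean(P,0))
p=tri([(w,C,(320,253.6)),(T,cam(T),(186.5,293.4))]);print(p)
```

```text
[0.44546873 0.31515699 0.069     ]
(array([0.44476509, 0.31391897, 0.06750378]), [array([-0.8,  0. ]), array([-0.4, -1.4]), array([-1.8, -1.1]), array([-1.8, -1.1])])
[0.44515183 0.31403375 0.032     ]
(array([0.44295419, 0.313772  , 0.0708319 ]), [array([-2.6, -1.9]), array([-0.7, -0.7])])
```

```bash
python3 shift.py '0 .003 .03 0 0 0;0 0 .03 0 0 0;0 0 .025 0 0 0;0 0 .0155 0 0 0;0 0 0 0 0 0' && python3 shift.py '0 0 0 0 0 0;0 0 0 0 0 0;0 0 0 0 0 0;0 0 0 0 0 0;0 0 0 0 0 0' 0 && python3 shift.py '0 0 -.01 0 0 0;0 0 -.02 0 0 0;0 0 -.04 0 0 0;0 0 -.04 0 0 0;0 0 0 0 0 0'
python3 - <<'E'
from h import *
st=probe_bus.state();w=snapshot("wrist");C=cam(w,st["ee_pos"],st["orientation"])
np.save("w2.npy",np.c_[C[0],C[1]]);print(st["ee_pos"])
cv2.imwrite("pics/w2.png",cv2.resize(w["img"][150:400,160:480,::-1],None,fx=2.4,fy=2.4,interpolation=cv2.INTER_CUBIC))
E
```

```text
time: 2.17
ee_pos: [0.4414, 0.3159, 0.0401]
orientation: [-0.001, 0.126, 0.992, -0.001]
wrist_force: [-0.4, 0.6, -0.0]
finger_gap: 0.0938
finger_force: 0.0
time: 2.8
ee_pos: [0.4429, 0.3155, 0.0411]
orientation: [0.0, 0.127, 0.992, 0.0]
wrist_force: [1.2, -0.1, -0.3]
finger_gap: 0.0473
finger_force: 0.0
time: 3.42
ee_pos: [0.4459, 0.3171, 0.1558]
orientation: [0.004, 0.127, 0.992, 0.003]
wrist_force: [0.4, -0.1, -0.6]
finger_gap: 0.0006
finger_force: 0.0
[0.4459311  0.31714866 0.15583357]
```

View pics/w2.png

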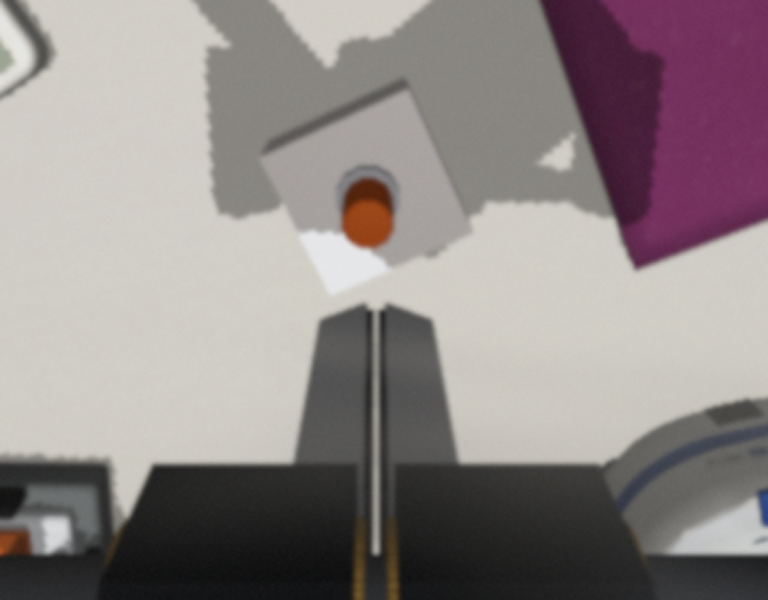

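The fingers had not closed before I lifted, so they came up empty. The pin still stands upright in its block, its top face at (368,224) in the crop, raw (313.3,243.3). The fingers close at about 75 mm/s, so I'll reopen partly and go again.

```bash
python3 shift.py '0 0 0 0 0 0;0 0 0 0 0 0;0 0 0 0 0 0' .05
python3 - <<'E'
from h import *
st=probe_bus.state();w=snapshot("wrist");C=cam(w,st["ee_pos"],st["orientation"]);print(st["ee_pos"])
A=np.load("w2.npy");D=(A[:,:3],A[:,3]);A=np.load("w1.npy");B=(A[:,:3],A[:,3]);T=snapshot("top")
p=atz(w,D,(313.3,243.3),.069);print(p,tri([(w,D,(313.3,243.3)),(w,B,(320,253.6)),(T,cam(T),(186.5,293.4))]))
# present pixel of head by colour
i=w["img"].astype(int);m=((i[...,0]>130)&(i[...,1]<100)&(i[...,2]<60)).astype(np.uint8);m[300:]=0
n,l,s,c=cv2.connectedComponentsWithStats(m);k=1+s[1:,4].argmax();print(s[k],c[k],atz(w,C,c[k],.069))
print(rot(st["orientation"]).T@(atz(w,C,c[k],.069)-st["ee_pos"]))
E
```

```text
time: 3.85
ee_pos: [0.4421, 0.3152, 0.1497]
orientation: [-0.001, 0.127, 0.992, -0.001]
wrist_force: [0.1, 0.1, 0.2]
finger_gap: 0.0272
finger_force: 0.0
[0.4421157  0.31517414 0.14969222]
[0.44370894 0.31701152 0.069     ] (array([0.4437609 , 0.31499746, 0.06756083]), [array([-2.4,  0.1]), array([-0.8, -2.6]), array([-0.8, -1. ])])
[308 242  20  19 302] [317.60596026 250.71192053] [0.44385984 0.31680151 0.069     ]
[-0.00142685  0.00214502  0.08068636]
```

```bash
python3 shift.py '-.001 .002 .03 0 0 0;0 0 .03 0 0 0;0 0 .03 0 0 0;0 0 .0185 0 0 0;0 0 0 0 0 0;0 0 0 0 0 0' && python3 shift.py '0 0 0 0 0 0;0 0 0 0 0 0;0 0 0 0 0 0;0 0 0 0 0 0;0 0 0 0 0 0;0 0 0 0 0 0' 0
```

```text
time: 4.7
ee_pos: [0.4453, 0.3178, 0.0435]
orientation: [0.001, 0.127, 0.992, 0.001]
wrist_force: [-0.4, -0.0, -0.4]
finger_gap: 0.0499
finger_force: 0.0
time: 5.45
ee_pos: [0.4445, 0.3173, 0.0428]
orientation: [0.0, 0.127, 0.992, 0.0]
wrist_force: [-0.8, -0.8, 2.7]
finger_gap: 0.0173
finger_force: 30.0
```

```bash
python3 shift.py '0 0 -.01 0 0 0;0 0 -.03 0 0 0;0 0 -.03 0 0 0;-.018 -.037 0 0 0 0;-.018 -.037 0 0 0 0;-.018 -.037 0 0 0 0;-.018 -.037 0 0 0 0;-.017 -.037 0 0 0 0' && python3 shift.py '0 0 0 0 0 0;0 0 0 0 0 0'
python3 - <<'E'
from h import *
st=probe_bus.state();w=snapshot("wrist");C=cam(w,st["ee_pos"],st["orientation"])
np.save("w3.npy",np.c_[C[0],C[1]]);print(st["ee_pos"],proj(w,C,[.4686,.0578,.038]))
cv2.imwrite("pics/w3.png",cv2.resize(w["img"][150:400,130:450,::-1],None,fx=2.4,fy=2.4,interpolation=cv2.INTER_CUBIC))
E
```

```text
time: 6.45
ee_pos: [0.484, 0.1146, 0.1129]
orientation: [0.0, 0.127, 0.992, 0.0]
wrist_force: [0.1, 0.2, 0.3]
finger_gap: 0.0172
finger_force: 30.0
time: 6.7
ee_pos: [0.4837, 0.1161, 0.1126]
orientation: [-0.0, 0.127, 0.992, 0.0]
wrist_force: [0.3, 0.5, -0.6]
finger_gap: 0.0167
finger_force: 30.0
[0.4837119  0.11611114 0.11261258] [235.52826375 251.5756044 ]
```

View pics/w3.png

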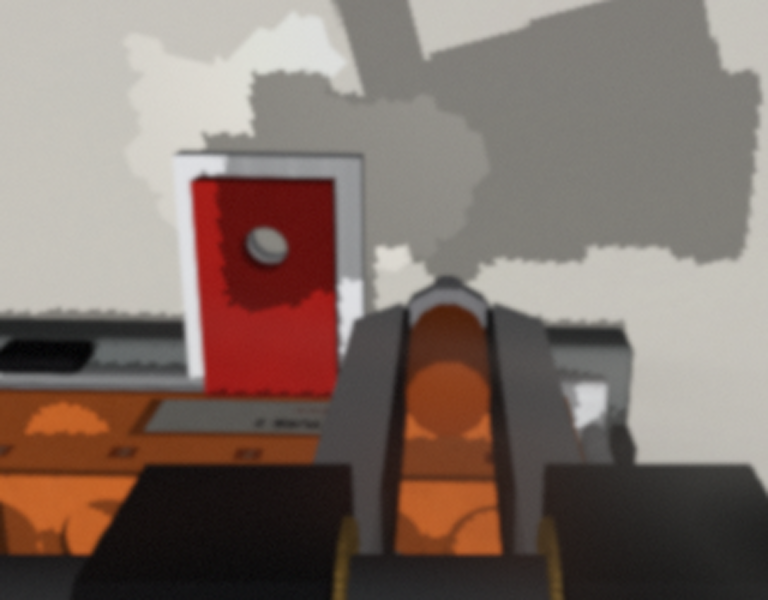

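The view shows the hole in the tongue at crop (267,246), raw (241.3,252.5). The pin is upright between the fingers with its head's top circle centred at about (448,398), raw (316.7,315.8).

Run:
```python
from h import *
w=snapshot("wrist");A=np.load("w3.npy");C=(A[:,:3],A[:,3]);st=probe_bus.state();S=snapshot("scene");T=snapshot("top")
Q=rot(st["orientation"]);e=st["ee_pos"]
h=atz(w,C,(241.3,252.5),.038);p=atz(w,C,(316.7,315.8),e[2]+.0262)
cw=atz(w,C,(130+448/2.4,150+288/2.4),e[2]-.0388+.033)
print("hole",h,tri([(w,C,(241.3,252.5)),(S,cam(S),(282.1,282.5)),(T,cam(T),(290.1,282.5))]))
print("tool: hole",Q.T@(h-e),"pin top",Q.T@(p-e),"collar front edge",Q.T@(cw-e))
# tongue side edges -> direction
a=[atz(w,C,(130+x/2.4,150+y/2.4),.038) for x,y in((193,180),(206,392),(334,180),(336,392))]
for i in(0,2):print((Q.T@(a[i+1]-a[i])).round(4))
```

```text
hole [0.47041423 0.06181482 0.038     ] (array([0.47049127, 0.05906438, 0.03501853]), [array([-2.6, -0.3]), array([-0.6,  0.3]), array([-0.3, -0.7])])
tool: hole [-0.00104177 -0.05648989  0.07451083] pin top [-0.000164    0.00070343 -0.02619977] collar front edge [0.01121592 0.0007566  0.00580168]
[-0.0729 -0.0019 -0.    ]
[-0.0729 -0.0022 -0.    ]
```

```bash
python3 shift.py '-.0005 -.019 0 0 0 0;0 -.019 0 0 0 0;0 -.019 .01 0 0 0;0 0 .014 0 0 0;0 0 0 0 0 0;0 0 0 0 0 0;0 0 0 0 0 0'
python3 - <<'E'
from h import *
st=probe_bus.state();print(st["ee_pos"],rot(st["orientation"]).T@(np.array([.4697,.0612,.088])-st["ee_pos"]))
w=snapshot("wrist");S=snapshot("scene")
a=cv2.resize(w["img"][200:350,240:400,::-1],None,fx=3.5,fy=3.5,interpolation=cv2.INTER_CUBIC)[:,:400+160]
b=cv2.resize(S["img"][225:325,250:330,::-1],None,fx=3,fy=3,interpolation=cv2.INTER_CUBIC)
o=np.zeros((525,800,3),np.uint8);o[:,:560]=a;o[:300,560:]=b;cv2.imwrite("pics/w4.png",o)
E
```

```text
time: 7.78
ee_pos: [0.4704, 0.061, 0.0888]
orientation: [0.0, 0.127, 0.992, 0.0]
wrist_force: [0.2, 0.1, -0.8]
finger_gap: 0.0171
finger_force: 30.0
[0.47041743 0.06102018 0.08882307] [ 7.40231266e-04 -6.33681991e-06  8.22504143e-04]
```

View pics/w4.png

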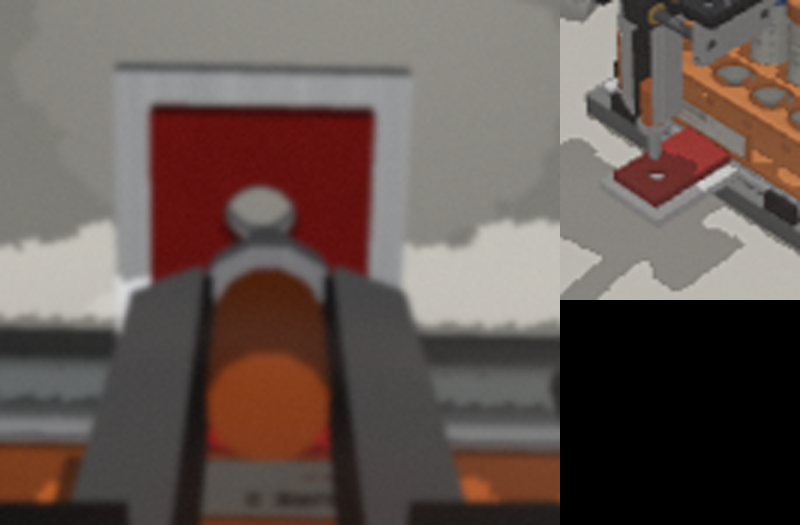

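The hole is visible just ahead of the pin at crop (260,214), raw (314.3,261.1). The pin's head top is at about (268,406) and the collar's front edge at (268,243).

Run:
```python
from h import *
st=probe_bus.state();w=snapshot("wrist");C=cam(w,st["ee_pos"],st["orientation"]);e=st["ee_pos"];Q=rot(st["orientation"])
f=lambda x,y,z:(Q.T@(atz(w,C,(240+x/3.5,200+y/3.5),z)-e)).round(4)
print(f(260,214,.038),f(260,187,.038),"pin",f(268,406,e[2]+.0262),f(268,243,e[2]-.0058),e)
```

```text
[ 0.0007 -0.0003  0.0508] [ 0.0063 -0.0003  0.0508] pin [ 0.0001  0.0012 -0.0262] [0.0119 0.0013 0.0058] [0.470348   0.06082151 0.0888283 ]
```

```bash
python3 shift.py '0 -.0012 .006 0 0 0;0 0 .006 0 0 0;0 0 .006 0 0 0;0 0 .004 0 0 0;0 0 0 0 0 0' ; python3 shift.py '0 0 .005 0 0 0;0 0 .005 0 0 0;0 0 .003 0 0 0;0 0 0 0 0 0'
```

```text
time: 8.55
ee_pos: [0.4692, 0.0593, 0.0659]
orientation: [-0.001, 0.127, 0.992, -0.0]
wrist_force: [0.1, 0.1, -0.1]
finger_gap: 0.0176
finger_force: 30.0
time: 9.05
ee_pos: [0.4693, 0.0594, 0.0531]
orientation: [-0.0, 0.127, 0.992, -0.0]
wrist_force: [-0.4, 0.6, -0.8]
finger_gap: 0.0175
finger_force: 30.0
```

```bash
python3 shift.py '0 0 .002 0 0 0;0 0 .0018 0 0 0;0 0 0 0 0 0;0 0 0 0 0 0'; python3 shift.py '0 0 0 0 0 0;0 0 0 0 0 0;0 0 0 0 0 0;0 0 0 0 0 0;0 0 0 0 0 0' .04; python3 shift.py '0 0 -.02 0 0 0;0 0 -.04 0 0 0;0 0 -.06 0 0 0;0 0 -.06 0 0 0;0 0 0 0 0 0;0 0 0 0 0 0'
python3 - <<'E'
from h import *
st=probe_bus.state();w=snapshot("wrist");C=cam(w,st["ee_pos"],st["orientation"]);np.save("w5.npy",np.c_[C[0],C[1]]);T=snapshot("top");S=snapshot("scene")
print(st["ee_pos"],proj(w,C,[.4705,.0607,.075]),proj(w,C,[.4705,.0607,.038]))
a=cv2.resize(w["img"][200:400,140:500,::-1],None,fx=2.2,fy=2.2,interpolation=cv2.INTER_CUBIC)
b=cv2.resize(S["img"][225:305,240:380,::-1],None,fx=2,fy=2)
o=np.zeros((600,800,3),np.uint8);o[:440,:792]=a;o[440:,:280]=b;cv2.imwrite("pics/w5.png",o)
E
```

```text
time: 9.55
ee_pos: [0.4697, 0.0594, 0.0497]
orientation: [0.0, 0.127, 0.992, 0.0]
wrist_force: [-0.7, -0.4, -0.9]
finger_gap: 0.0175
finger_force: 30.0
time: 10.18
ee_pos: [0.4697, 0.0594, 0.0497]
orientation: [0.0, 0.127, 0.992, -0.0]
wrist_force: [0.1, 0.2, 0.2]
finger_gap: 0.0401
finger_force: 0.0
time: 10.92
ee_pos: [0.4692, 0.0594, 0.2292]
orientation: [-0.0, 0.127, 0.992, -0.0]
wrist_force: [-0.7, -0.2, -1.0]
finger_gap: 0.04
finger_force: 0.0
[0.46924059 0.05937645 0.22923343] [316.7593052  226.95261501] [316.7040557  218.56316639]
```

View pics/w5.png

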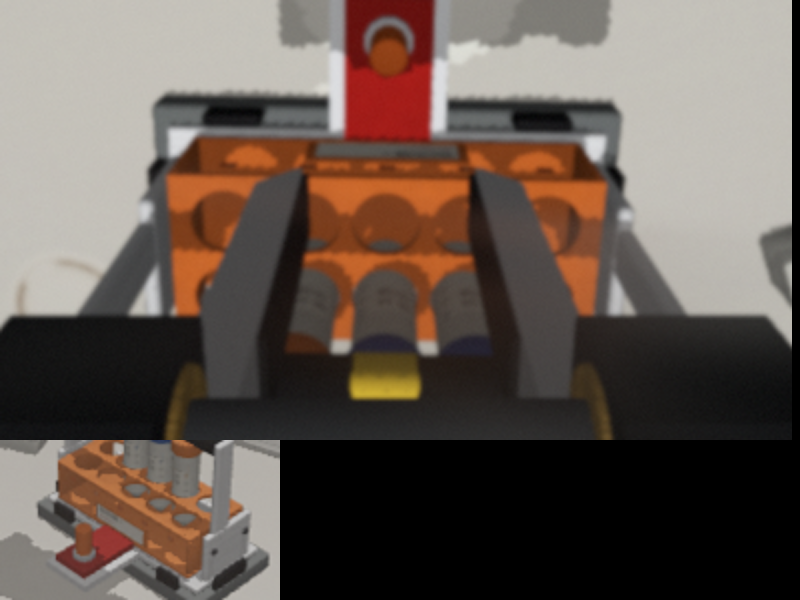

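The pin is seated, with its collar flat on the tongue and its head upright at (388,50). The three tubes are in place, and the yellow middle of the bar is at cols 351–420, rows 355–400. I'll turn the tool 91° to close along the carrier's x.

```bash
python3 - <<'E'
from h import *
st=probe_bus.state();print(st["q"].round(2));w=snapshot("wrist");A=np.load("w5.npy");C=(A[:,:3],A[:,3])
f=lambda x,y,z:atz(w,C,(140+x/2.2,200+y/2.2),z)
print("yellow",f(385.5,367,.194),"base edge",f(160,97,.035)-f(617,108,.035),"pin",f(388,56,.075))
E
python3 shift.py '0 0 0 0 0 .18;0 0 0 0 0 .18;0 0 0 0 0 .18;0 0 0 0 0 .18;0 0 0 0 0 .18;0 0 0 0 0 .18;0 0 0 0 0 .18;0 0 0 0 0 .18' .06; python3 shift.py '0 0 0 0 0 .155;0 0 0 0 0 0;0 0 0 0 0 0;0 0 0 0 0 0'
python3 - <<'E'
from h import *
st=probe_bus.state();Q=rot(st["orientation"]);print(Q.round(3),np.degrees(np.arctan2(Q[1,1],Q[0,1])),st["ee_pos"],st["q"].round(2))
print(Q.T@(np.array([.5537,.0362,.229])-st["ee_pos"]))
E
```

```text
[-0.06 -0.03  1.75 -0.    1.42 -1.37]
yellow [0.54040401 0.04119026 0.194     ] base edge [-0.06395503 -0.22225616  0.        ] pin [0.46894315 0.06070567 0.075     ]
time: 12.12
ee_pos: [0.4688, 0.0594, 0.2281]
orientation: [-0.001, 0.752, 0.66, -0.001]
wrist_force: [-1.1, 0.8, -0.5]
finger_gap: 0.0597
finger_force: 0.0
time: 12.62
ee_pos: [0.4695, 0.0594, 0.2293]
orientation: [-0.0, 0.798, 0.602, -0.0]
wrist_force: [0.8, -0.1, -0.2]
finger_gap: 0.0602
finger_force: 0.0
[[ 0.274  0.962 -0.001]
 [ 0.962 -0.274 -0.   ]
 [-0.    -0.001 -1.   ]] -15.913124107982766 [0.46945489 0.05936488 0.22933512] [-0.06 -0.03  1.75 -0.    1.42  0.22]
[0.00082117 0.08736824 0.00028016]
```

```bash
python3 shift.py '.0015 .029 0 0 0 0;0 .029 0 0 0 0;0 .029 0 0 0 0;0 0 0 0 0 0;0 0 0 0 0 0;0 0 0 0 0 0'
python3 - <<'E'
from h import *
st=probe_bus.state();w=snapshot("wrist");C=cam(w,st["ee_pos"],st["orientation"]);np.save("w6.npy",np.c_[C[0],C[1]])
cv2.imwrite("pics/w6.png",cv2.resize(w["img"][180:420,160:480,::-1],None,fx=2.5,fy=2.5,interpolation=cv2.INTER_CUBIC))
E
```

```text
time: 13.38
ee_pos: [0.5528, 0.0372, 0.2297]
orientation: [-0.0, 0.798, 0.602, -0.0]
wrist_force: [-0.2, 1.2, -0.1]
finger_gap: 0.0598
finger_force: 0.0
```

View pics/w6.png

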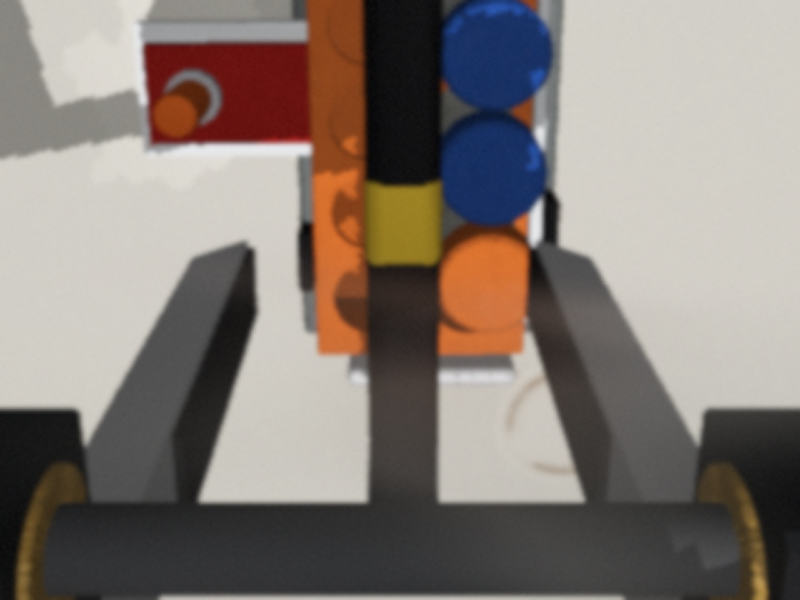

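The yellow middle is centred at crop (403,224), raw (321.2,269.6), between the fingers, and the bar runs straight down the picture.

Run:
```python
from h import *
st=probe_bus.state();w=snapshot("wrist");A=np.load("w6.npy");C=(A[:,:3],A[:,3]);Q=rot(st["orientation"]);e=st["ee_pos"]
f=lambda x,y,z:atz(w,C,(160+x/2.5,180+y/2.5),z)
y=f(403,224,.194);print(y,Q.T@(y-e),Q.T@(f(403,10,.194)-f(404,490,.194)),Q.T@(f(440,224,.194)-f(367,224,.194)))
B=np.load("w5.npy");D=(B[:,:3],B[:,3]);W=(140+385.5/2.2,200+372/2.2);print(tri([(w,C,(321.2,269.6)),(w,D,W)]))
```

```text
[0.55489495 0.0367392  0.194     ] [0.00010735 0.00203646 0.03578461] [ 1.37631368e-01 -8.14936651e-04  2.62671192e-06] [ 1.02146369e-05  1.91047605e-02 -3.35183418e-06]
(array([0.55307374, 0.03508759, 0.18077874]), [array([-2.1, -4.1]), array([-3.5,  2.4])])
```

```bash
python3 shift.py '0 .002 .015 0 0 0;0 0 .02 0 0 0;0 0 .018 0 0 0;0 0 .01 0 0 0;0 0 0 0 0 0;0 0 0 0 0 0'; python3 shift.py '0 0 0 0 0 0;0 0 0 0 0 0;0 0 0 0 0 0;0 0 0 0 0 0;0 0 0 0 0 0;0 0 0 0 0 0;0 0 0 0 0 0;0 0 0 0 0 0' 0
```

```text
time: 14.22
ee_pos: [0.5562, 0.0362, 0.1673]
orientation: [0.0, 0.799, 0.602, 0.0]
wrist_force: [-0.4, 0.0, 0.5]
finger_gap: 0.0604
finger_force: 0.0
time: 15.22
ee_pos: [0.5557, 0.0362, 0.1667]
orientation: [0.0, 0.799, 0.602, 0.0]
wrist_force: [1.3, 0.4, 0.8]
finger_gap: 0.0195
finger_force: 30.0
```

Gripped. I'll lift gently now.

```bash
python3 shift.py '0 0 -.002 0 0 0;0 0 -.003 0 0 0;0 0 -.004 0 0 0;0 0 -.005 0 0 0;0 0 -.006 0 0 0;0 0 -.006 0 0 0;0 0 -.006 0 0 0;0 0 -.007 0 0 0'; python3 shift.py '0 0 -.01 0 0 0;0 0 -.011 0 0 0;0 0 -.011 0 0 0;0 0 -.01 0 0 0;0 0 -.009 0 0 0;0 0 -.006 0 0 0;0 0 -.003 0 0 0;0 0 -.001 0 0 0'; python3 shift.py '0 0 0 0 0 0;0 0 0 0 0 0;0 0 0 0 0 0;0 0 0 0 0 0;0 0 0 0 0 0;0 0 0 0 0 0;0 0 0 0 0 0;0 0 0 0 0 0'
python3 - <<'E'
from h import *
S=snapshot("scene");w=snapshot("wrist");o=np.zeros((600,800,3),np.uint8)
a=cv2.resize(S["img"][130:330,230:430,::-1],None,fx=2.4,fy=2.4);b=cv2.resize(w["img"][180:420,200:360,::-1],None,fx=2,fy=2)
o[:480,:480]=a;o[:480,480:]=b;cv2.imwrite("pics/end.png",o)
E
```

```text
time: 16.23
ee_pos: [0.5555, 0.0363, 0.2061]
orientation: [-0.0, 0.799, 0.602, -0.0]
wrist_force: [0.4, 0.1, -9.8]
finger_gap: 0.0197
finger_force: 30.0
time: 17.23
ee_pos: [0.5555, 0.0363, 0.2666]
orientation: [-0.0, 0.799, 0.602, -0.0]
wrist_force: [0.2, -0.6, -9.8]
finger_gap: 0.0199
finger_force: 30.0
time: 18.23
ee_pos: [0.5556, 0.0363, 0.2666]
orientation: [-0.0, 0.799, 0.602, -0.0]
wrist_force: [-0.4, -0.7, -8.2]
finger_gap: 0.0199
finger_force: 30.0
```

View pics/end.png

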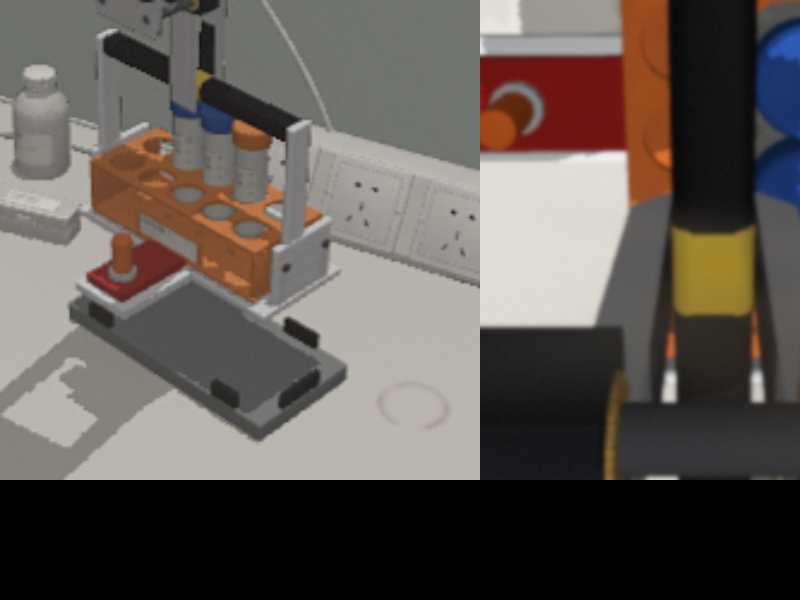

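The carrier hangs level about 10 cm above the dock. The pin's collar is on the tongue at (122,272) and all three tubes are in place. I'll hold it two more seconds and hand it in.

```bash
Z='0 0 0 0 0 0;0 0 0 0 0 0;0 0 0 0 0 0;0 0 0 0 0 0'; python3 shift.py '0 0 0 0 0 0;0 0 0 0 0 0;0 0 0 0 0 0;0 0 0 0 0 0;0 0 0 0 0 0;0 0 0 0 0 0;0 0 0 0 0 0;0 0 0 0 0 0' >/dev/null; python3 shift.py '0 0 0 0 0 0;0 0 0 0 0 0;0 0 0 0 0 0;0 0 0 0 0 0;0 0 0 0 0 0;0 0 0 0 0 0;0 0 0 0 0 0;0 0 0 0 0 0'; python3 -c "
from plant import r, probe_bus, snapshot, sign_off
print(sign_off())"
```

```text
time: 20.32
ee_pos: [0.5556, 0.0363, 0.2666]
orientation: [0.0, 0.799, 0.602, -0.0]
wrist_force: [-0.1, 0.0, -9.0]
finger_gap: 0.0199
finger_force: 30.0
the job is handed in; nothing more can be done
None
```

The job is handed in at 20.3 s: the pin is seated with its collar on the tongue, and the carrier is held still and level about 10 cm above its dock by the crossbar's yellow middle, with all three tubes in place; the first grasp closed empty and was repeated without disturbing the pin.

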